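# Set the taps of a filtration manifold

## Task

Make the three-place vacuum filtration manifold ready and put vacuum on it, pushing its tap levers with a finger. At the stations push the levers so that the tap of the one that carries the funnel is fully open and the taps of both empty ones are fully closed; only when all three stand right push the main lever beside the pump fully open. A lever in line with its pipe is open, one square across it is closed; leave the funnel seated in its head and the other things on the bench where they are.

Things in the scene. Friction and masses are not known exactly. Their poses are not given: they have to be found in the camera images.
- manifold: Steel vacuum manifold, fixed. Origin on the bench under the rail's middle branch; +y along the rail to the left, -x to the robot. Rail: 28 mm tube along y, top 74 mm above the bench, from y = +198 mm to the main valve at y = -280 mm. Branches to the three stations at y = +135, 0, -135 mm. Grey pump box 130 x 110 x 116 mm high, centre x = +30, y = -430 mm.
- lever_funnel (a joint): Tap lever of the station that carries the funnel, rad. 0 = closed: it points to +y of the manifold (along the rail, across its own valve); pi/2 = open: it points to -x of the manifold (to the robot, over the rail); turns counter-clockwise from above to open. Starts 0 to 0.3. Stops at both ends; friction 0.12 N m (2 N of push at the sleeve), no spring: stays where left.
- lever_idle_1 (a joint): Tap lever of one empty station, rad; same lever and sense as lever_funnel (0 closed, pi/2 open). It was left open, or nearly so (1.15 to 1.57).
- lever_idle_2 (a joint): Tap lever of the other empty station, rad; same lever and sense as lever_funnel (0 closed, pi/2 open). It is closed already (0 to 0.05).
- main_lever (a joint): Main lever, on the valve in line with the rail, at the pump end, rad. 0 = closed: it points to -x of the manifold (to the robot, across the rail); pi/2 = open: it points to +y of the manifold, over the rail toward the stations; turns clockwise from above to open. Starts closed (0 to 0.05). Same lever, stops and friction as lever_funnel.
- funnel_pivot (a point): Turning axis of lever_funnel, at mid-height of its sleeve, 107 mm above the bench, 50 mm behind (+x of the manifold) the rail axis. Axes parallel to the manifold's. The stations (brass valve, then a round filter head 62 mm wide, rim 86 mm high, 105 mm behind the pivot) are alike; any of them may sit on any branch of the rail.
- idle_1_pivot (a point): The same point at the first empty station.
- idle_2_pivot (a point): The same point at the second empty station.
- main_pivot (a point): On the main lever's turning axis, 107 mm above the bench.
- funnel_grip (a point): Middle of the black sleeve of lever_funnel, 56 mm from its pivot; moves with the lever. All four levers are alike: horizontal, 13 mm wide, 81 mm from pivot to tip; the sleeve to push on runs from 28 to 81 mm from the pivot and from 98 to 116 mm above the bench.
- idle_1_grip (a point): The same point of lever_idle_1.
- idle_2_grip (a point): The same point of lever_idle_2.
- main_grip (a point): The same point of main_lever.
- funnel_seat (a point): Centre of the floor of the filter head that carries the funnel, 80 mm above the bench, 105 mm behind (+x of the manifold) funnel_pivot.
- filter_funnel: Steel filter funnel, loose, 0.28 kg: foot 50 mm wide standing in the head's shallow rim, cup 75 mm wide, 81 mm high (top 161 mm above the bench). Origin at the centre of its underside. Not to be shifted, tipped or lifted.
- the_forceps: Steel forceps, 146 x 19 x 11 mm, lying in front of the rail. Bystander; origin under its centre.
- small_vial: Small white-capped vial, 24 mm wide, 48 mm high, at the left end of the rail. Bystander; origin under its centre.
- dropper_bottle: Brown dropper bottle, 30 mm wide, 92 mm high, at the left end of the rail. Bystander; origin under its centre.
- pen: Marker pen, 137 x 16 x 18 mm, lying in front of the rail to the right. Bystander; origin under its centre.
- slides: Flat green slide box, 114 x 100 x 26 mm, at the left edge of the bench. Bystander; origin under its centre.

How it is judged (in metres and radians):
On the way:
1. the tap under the funnel is fully open and both empty stations are fully closed while the main lever is still closed (value of joint lever_funnel above 1.47 rad and value of joint each of lever_idle_1, lever_idle_2 below 0.1 rad and value of joint main_lever below 0.2 rad), for 0.2 s.
At the end, for the whole second after the job is handed in: lever_funnel and main_lever open to within 0.1 rad of their stop (over 1.47 rad), lever_idle_1 and lever_idle_2 closed to within 0.1 rad, all levers at rest, and the funnel upright in its head (within 8 mm and 0.08 rad) (value of joint each of lever_funnel, main_lever above 1.47 rad and value of joint each of lever_idle_1, lever_idle_2 below 0.1 rad and velocity of joint lever_funnel between -0.05 and 0.05 rad/s and velocity of joint lever_idle_1 between -0.05 and 0.05 rad/s and velocity of joint lever_idle_2 between -0.05 and 0.05 rad/s and velocity of joint main_lever between -0.05 and 0.05 rad/s and distance between filter_funnel and funnel_seat below 0.008 m and angle between filter_funnel's own z axis and vertical below 0.08 rad); the robot touches nothing.
It fails at once if the main lever is opened (over 0.3 rad) while a station's tap stands wrong (value of joint main_lever above 0.3 rad and not (value of joint lever_funnel above 1.35 rad and value of joint each of lever_idle_1, lever_idle_2 below 0.22 rad)).
It fails at once if the funnel is shifted or lifted by more than 12 mm, or tipped (distance of filter_funnel from where it was at the start of the episode above 0.012 m or angle between filter_funnel's own z axis and vertical above 0.2 rad).
It fails at once if a bystander (forceps, vial, dropper bottle, marker pen, slide box) is moved by more than 20 mm (distance of any of the_forceps, small_vial, dropper_bottle, pen, slides from where it was at the start of the episode above 0.02 m).
It also fails if it takes over 64 s, if anything falls off the work surface, if the arm or the gripper's body presses on something with over 40 N, if the wrist force passes 120 N, or if a joint passes its speed limit or range.

## Robot

A 6-joint arm with a two-finger parallel gripper is mounted at the origin on a cart in front of the work surface, level with it; the furniture and walls round the work are solid. World frame = base frame: x ahead of the robot, y to its left, z up, the work surface at z = 0. Lengths are in m, angles in degrees, forces in N, time in s.
With the tool pointing down it reaches from about 0.325 to 0.85 m from the base axis. Payload 15.5 kg.
Tool frame: the origin (TCP) lies at the very end of the fingers, on their centre line; the grasp point (between the pads) lies arm.grip_depth behind it (arm.grip_depth is the distance from the TCP to the grasp point, in m); z points along the fingers, y is the line along which they close (so a half turn about z gives the same grasp; the last joint's range is limited). The gripper opens to 91 mm and grips with 3 to 60 N. Pads are 32 mm wide; open, the fingers measure 118 mm over their backs; the gripper's body (76 mm by 178 mm) begins 60 mm behind the grasp point.
Start: joints at [65.346, 28.281, 77.091, -0, 74.628, -5.472], TCP at [0.205, 0.59, 0.214] pointing down, gripper open.
Joint ranges: [-166.48, 166.48], [-47.26, 123.95], [12.59, 153.08], [-70.14, 250.14], [6.76, 159.57], [-176.63, 176.63]. Speed limits (degrees/s): [108.29, 108.29, 147.25, 172.46, 172.46, 172.46].

## Interface

Orientations are given as a 3x3 rotation matrix whose columns are the frame's x, y, z axes.
In Python, from rig import arm gives the robot as it stands. Calls block until the motion is done:
- arm.move_to(position, orientation): joint-space move of the TCP to a pose.
- arm.move_l(position, orientation=None, feed=0.15): straight line of the TCP; orientation=None keeps the orientation; feed is the mean speed in m/s.
- arm.move_joints(angles): joint-space move.
- arm.grip(opening): finger opening in m; the grip force is fixed at half the most; returns when the fingers have stopped.
- arm.sleep(seconds).
- arm.solve_ik(position, orientation): joint angles nearest the present ones, or None.
- arm.snapshot(name): name is "side" or "top"; returns the picture (480x640x3 uint8, red, green, blue); there is no depth.
- arm.get_calibration(name): a dict with "intrinsics" (3x3 intrinsics, pixels), "cam_to_world" (4x4, takes a point from camera to world coordinates). Camera axes: x right, y down, z forward; pixel columns grow to the right and rows downward; lengths in m; the calibration is good to about 2 mm. A picture is of the moment at which its call begins. get_calibration takes no time and is no camera call.
A pose or a line that the arm cannot do raises arm.Unreachable and nothing moves.
- arm.sign_off(): hands the job in; it is judged then, once.
Readings, each from a call of its own:
- arm.current_t(): time.
- arm.current_joint_positions(): joint angles.
- arm.current_dq(): joint speeds.
- arm.current_tau(): joint torques, N m.
- arm.current_ee_pos(): TCP position.
- arm.current_tool_rot(): TCP orientation.
- arm.current_force(): force on the tool from outside, world axes, zero at the start.
- arm.current_torque(): the same for the moment, N m.
- arm.current_width(): finger opening in m.
- arm.current_grasp_force(): force on a finger pad.
Only numpy, scipy, OpenCV 4.12 (cv2) and the standard library are available. Lean on these libraries where they do the work, as an engineer would, in place of code of your own. Each camera call takes 0.05 s, during which the arm holds its last target. There are 200 camera calls.

## Working session

There is one attempt and no reset: what is moved stays moved. The work goes in short steps, each a Python script; the robot and the scene stay as the last script left them, time stands still between calls to the robot, and variables do not carry over. Pictures are saved under pics/ and viewed, at most 10 in all, crops included, and the job is handed in when it is done.

```bash
mkdir -p pics; ls; python3 - <<'E'
from rig import arm
import cv2
for n in("top","side"):
    cv2.imwrite(f"pics/{n}0.png",arm.snapshot(n)[:,:,::-1]); c=arm.get_calibration(n); print(c["intrinsics"],c["cam_to_world"])
print(arm.current_t(),arm.grip_depth,arm.current_tool_rot())
E
```

```text
pics
[[603.44696024   0.         307.36854882]
 [  0.         603.44696024 248.1026735 ]
 [  0.           0.           1.        ]] [[ 0.01305767 -0.98744853  0.15740045  0.35613818]
 [-0.99974913 -0.01575765 -0.01591783  0.0973916 ]
 [ 0.0181983  -0.15715311 -0.98740656  1.42611508]
 [ 0.          0.          0.          1.        ]]
[[517.35498468   0.         316.64596679]
 [  0.         517.35498468 251.20558532]
 [  0.           0.           1.        ]] [[-0.99507231 -0.06698011  0.07310788  0.50291217]
 [-0.09895941  0.62497702 -0.77434538  0.87966749]
 [ 0.00617499 -0.77776436 -0.62852564  0.73910133]
 [ 0.          0.          0.          1.        ]]
0.1 0.0188 [[-9.44475788e-01  3.28580716e-01 -4.45466954e-04]
 [ 3.28581006e-01  9.44475254e-01 -1.00838861e-03]
 [ 8.93954641e-05 -1.09877061e-03 -9.99999392e-01]]
```

View pics/top0.png

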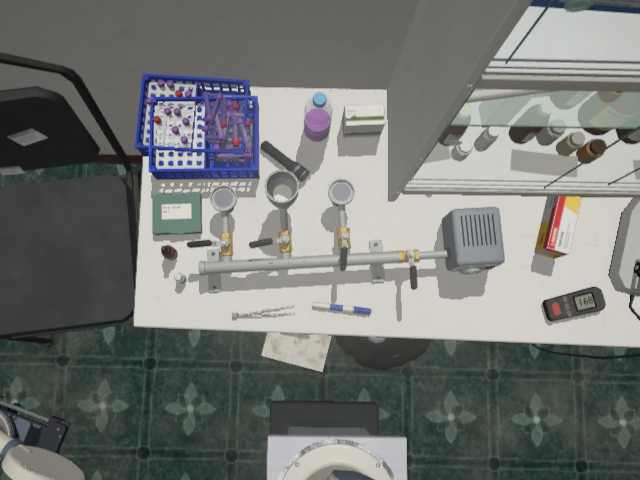

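View pics/side0.png

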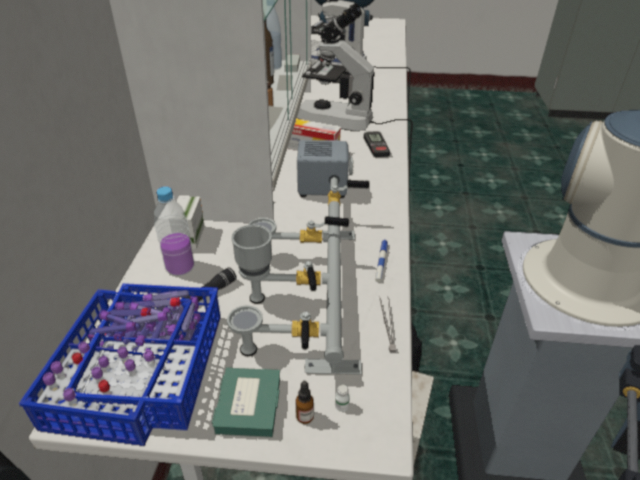

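The top view shows levers at about (201,243) left station, (261,243) middle station with the funnel at (283,188), and (344,258) right station, which is open. The main lever is at (413,277). The side view shows the same sleeves at (305,334), (310,276), (336,221) and (358,184).

```bash
cat > h.py <<'E'
import numpy as np, cv2
from rig import arm
def ray(n,p):
    c=arm.get_calibration(n);T=c["cam_to_world"];d=T[:3,:3]@np.linalg.inv(c["intrinsics"])@[p[0],p[1],1]
    return T[:3,3],d/np.linalg.norm(d)
def onz(n,p,z):
    o,d=ray(n,p);return o+d*(z-o[2])/d[2]
def tri(p,q):
    a,d=ray("top",p);b,e=ray("side",q)
    s=np.linalg.lstsq(np.c_[d,-e],b-a,rcond=None)[0]
    return (a+d*s[0]+b+e*s[1])/2,np.linalg.norm(a+d*s[0]-b-e*s[1])
def blobs(img,roi,kind):
    x0,y0,x1,y1=roi;h=cv2.cvtColor(img[y0:y1,x0:x1],cv2.COLOR_RGB2HSV)
    m=(h[...,2]<65) if kind=="dark" else ((h[...,0]>12)&(h[...,0]<30)&(h[...,1]>110)&(h[...,2]>90))
    n,l,s,c=cv2.connectedComponentsWithStats(m.astype(np.uint8))
    out=[]
    for i in range(1,n):
        if s[i,4]>=25:
            r=cv2.minAreaRect(np.argwhere(l==i)[:,::-1].astype(np.float32))
            out.append((c[i]+[x0,y0],s[i,4],cv2.boxPoints(r)+[x0,y0]))
    return out
E
python3 - <<'E'
from h import *
np.set_printoptions(precision=4,suppress=True)
S={"top":(180,225,440,300),"side":(285,170,380,350)}
for n,r in S.items():
    im=arm.snapshot(n)
    for k in("dark","brass"):
        for c,a,b in blobs(im,r,k):
            print(n,k,c.round(1),a,onz(n,c,.112)[:2],b.round(0).tolist())
for p,q in(((201,243),(305,334)),((261,243),(310,276)),((344,258),(336,221)),((413,277),(358,184))): print(tri(p,q))
E
python3 - <<'E'
import cv2
a=cv2.imread("pics/top0.png")[165:305,170:440];cv2.imwrite("pics/c.png",cv2.resize(a,None,fx=2.9,fy=2.9,interpolation=cv2.INTER_CUBIC))
E
```

```text
top dark [197.1 244.1] 70 [0.5706 0.3189] [[187.0, 242.0], [210.0, 240.0], [210.0, 245.0], [187.0, 247.0]]
side dark [357.3 184. ] 137 [ 0.5071 -0.1475] [[346.0, 186.0], [347.0, 180.0], [368.0, 182.0], [368.0, 188.0]]
side dark [336.7 221.2] 167 [0.5442 0.004 ] [[325.0, 223.0], [326.0, 216.0], [349.0, 218.0], [348.0, 226.0]]
side dark [311.5 278.1] 135 [0.5775 0.1852] [[307.0, 267.0], [313.0, 266.0], [316.0, 289.0], [310.0, 290.0]]
side dark [304.9 333.8] 177 [0.5738 0.3196] [[302.0, 321.0], [308.0, 321.0], [308.0, 348.0], [302.0, 348.0]]
side brass [333.4 196.2] 98 [ 0.558  -0.0903] [[328.0, 191.0], [339.0, 191.0], [339.0, 201.0], [328.0, 201.0]]
side brass [310.5 235.5] 254 [0.5931 0.0584] [[300.0, 228.0], [321.0, 228.0], [321.0, 241.0], [300.0, 241.0]]
side brass [302.  277.3] 142 [0.5948 0.1848] [[296.0, 269.0], [308.0, 269.0], [308.0, 283.0], [296.0, 283.0]]
side brass [317.4 277.4] 52 [0.567  0.1822] [[315.0, 272.0], [319.0, 272.0], [319.0, 284.0], [315.0, 284.0]]
side brass [296.6 327.8] 144 [0.5886 0.3081] [[292.0, 335.0], [292.0, 320.0], [302.0, 320.0], [302.0, 335.0]]
side brass [313.3 328.5] 131 [0.5614 0.3069] [[309.0, 321.0], [318.0, 321.0], [318.0, 336.0], [309.0, 336.0]]
(array([0.5746, 0.312 , 0.103 ]), np.float64(0.00021552510078658664))
(array([0.5783, 0.1786, 0.1104]), np.float64(0.005279357405869997))
(array([ 0.5459, -0.0052,  0.1058]), np.float64(0.0004188376468324277))
(array([ 0.5057, -0.1578,  0.1059]), np.float64(0.00012473246362411795))
```

View pics/c.png

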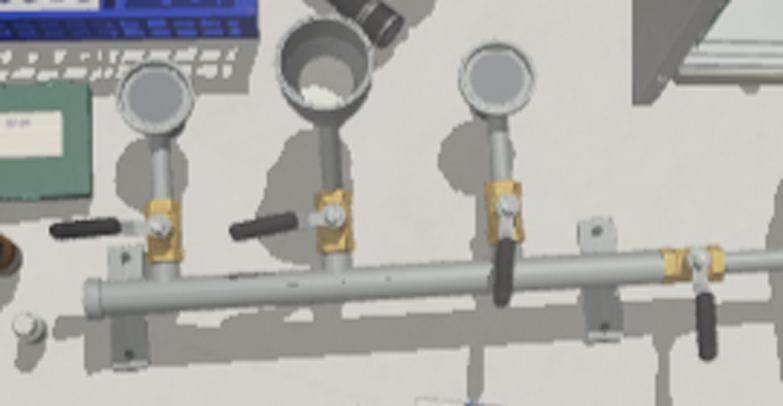

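The crop shows the knobs in crop pixels at (160,226), (333,216), (507,207) and (698,259), with sleeve tips at (52,231), (232,231), (502,303) and (707,358). So the funnel station is the middle one, idle_1 is the right and idle_2 the left.

```bash
python3 - <<'E'
from h import *
np.set_printoptions(precision=4,suppress=True)
P=lambda u:onz("top",(u[0]/2.9+170-.33,u[1]/2.9+165-.33),.118)[:2]
piv=[P(u) for u in((160,226),(333,216),(507,207),(698,259))]
tip=[P(u) for u in((52,231),(232,231),(502,303),(707,358))]
piv=np.array(piv);tip=np.array(tip)
print("piv",piv,"len",np.linalg.norm(tip-piv,axis=1),"gaps",np.linalg.norm(np.diff(piv[:3],axis=0),axis=1))
d=piv[0]-piv[2];yaw=np.arctan2(-d[0],d[1]);print("yaw",np.degrees(yaw))
R=np.array([[np.cos(yaw),-np.sin(yaw)],[np.sin(yaw),np.cos(yaw)]])
print("manifold-frame rel mid pivot (expect y+-135; main -50,-280):",(piv-piv[1])@R)
for i in range(4):
    v=(tip[i]-piv[i])@R; print(i,np.degrees(np.arctan2(-v[0],v[1])))
# heads rim z .086
for u in((155,96),(497,77)):
    h=onz("top",(u[0]/2.9+169.67,u[1]/2.9+164.67),.086)[:2];print("head",(h-piv[1])@R)
print("cabinet foot",onz("side",(272,215),0))
f=[onz("side",(252,q),.161) for q in(238,)];print("funnel top tri",tri((282.5,186),(252,237)))
E
```

```text
piv [[ 0.574   0.2575]
 [ 0.5838  0.1269]
 [ 0.5929 -0.0052]
 [ 0.5552 -0.1503]] len [0.0814 0.0772 0.0736 0.0754] gaps [0.131  0.1324]
yaw 4.112782248053474
manifold-frame rel mid pivot (expect y+-135; main -50,-280): [[-0.0004  0.131 ]
 [ 0.      0.    ]
 [-0.0004 -0.1324]
 [-0.0484 -0.2744]]
0 -0.49224538368630427
1 5.397552210507012
2 83.14418288680395
3 90.25821260704369
head [0.1087 0.1345]
head [ 0.1095 -0.1345]
cabinet foot [ 0.7134 -0.1616  0.    ]
funnel top tri (array([0.6939, 0.1325, 0.1561]), np.float64(0.00013632399168940623))
```

```bash
cat >> h.py <<'E'
YAW=np.radians(4.1);RM=np.array([[np.cos(YAW),-np.sin(YAW)],[np.sin(YAW),np.cos(YAW)]]);MID=np.array([.5838,.1269])
PIV={"funnel":MID,"idle1":MID+RM@[0,-.135],"idle2":MID+RM@[0,.135],"main":MID+RM@[-.05,-.28]}
def pose(piv,a,s,gap,z):
    a=np.radians(a);u=RM@[-np.sin(a),np.cos(a)];t=RM@[-np.cos(a),-np.sin(a)]*s
    p=PIV[piv]+.057*u-t*(.0225+gap)
    y=np.r_[u,0];zz=np.array([0,0,-1.]);return np.r_[p,z],np.c_[np.cross(y,zz),y,zz],t
def push(piv,a0,a1,s,z=.1,maxover=.012,stop=12):
    p,R,_=pose(piv,a0,s,.015,.2);arm.move_to(p,R)
    p,R,_=pose(piv,a0,s,.015,z);arm.move_l(p,R,feed=.1);f0=arm.current_force()
    for a in np.linspace(a0,a1-s*4,7):
        p,R,t=pose(piv,a,s,0,z);arm.move_l(p,R,feed=.08);f=arm.current_force()-f0
        print(f"{a:.0f} F {-f[:2]@t:.1f} z {f[2]:.1f}")
        if np.linalg.norm(f)>40: print("ABORT");return
    over=-.004
    while over<maxover:
        p,R,t=pose(piv,a1,s,-over,z);arm.move_l(p,R,feed=.02);F=-(arm.current_force()-f0)[:2]@t
        print(f"over {over*1e3:.0f} F {F:.1f}")
        if F>stop: break
        over+=.001
    p,R,_=pose(piv,a1,s,.02,z);arm.move_l(p,R,feed=.08)
    p,R,_=pose(piv,a1,s,.02,.2);arm.move_l(p,R,feed=.15);print("t",arm.current_t())
E
python3 - <<'E'
from h import *
for k,a0,s in(("funnel",0,1),("funnel",90,1),("idle1",90,-1),("idle1",0,-1),("main",90,-1),("main",0,-1)):
    print(k,a0,np.round(arm.solve_ik(*pose(k,a0,s,.015,.1)[:2])))
arm.grip(0);print(arm.current_width())
push("funnel",0,90,1)
cv2.imwrite("pics/t1.png",cv2.resize(arm.snapshot("top")[140:320,150:450,::-1],None,fx=2.5,fy=2.5))
E
```

```text
funnel 0 [ 12.  37.  81.  -0.  62. -83.]
funnel 90 [  11.   30.   95.   -0.   54. -173.]
idle1 90 [-12.  30.  96.  -0.  54. 164.]
idle1 0 [ -1.  31.  94.  -0.  55. -95.]
main 90 [-28.  30.  97.  -0.  54. 148.]
main 0 [ -18.   29.   99.   -0.   52. -112.]
0.0007456673622087842
0 F 0.3 z -0.9
14 F -0.5 z -1.0
29 F 0.5 z -0.4
43 F 0.8 z -1.1
57 F 1.1 z -0.3
72 F 1.0 z -0.9
86 F 0.5 z -1.4
over -4 F 1.0
over -3 F 1.8
over -2 F 1.6
over -1 F 1.4
over 0 F 4.1
over 1 F 13.2
t 10.2583
```

View pics/t1.png

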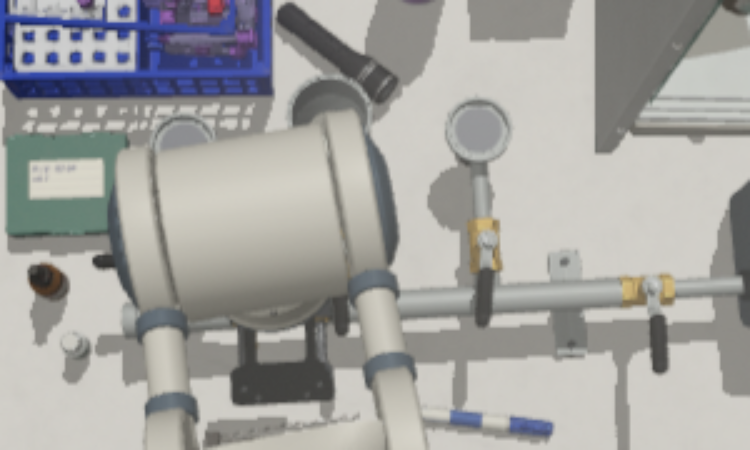

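The funnel lever reached its stop (13 N); in the picture its tip is at (342,318), pointing at the robot. Next is idle_1, with the tool flipped half a turn to stay within the wrist range.

```bash
sed -i 's/y=np.r_\[u,0\];/y=s*np.r_[u,0];/' h.py; python3 - <<'E'
from h import *
push("idle1",90,0,-1)
p,R,_=pose("main",90,-1,.06,.25);arm.move_to(p,R)
cv2.imwrite("pics/t2.png",cv2.resize(arm.snapshot("top")[140:320,150:450,::-1],None,fx=2.5,fy=2.5))
cv2.imwrite("pics/s2.png",arm.snapshot("side")[:,:,::-1])
E
```

```text
90 F 0.1 z 0.3
76 F 0.5 z -0.3
61 F 0.4 z -1.1
47 F 0.0 z -0.7
33 F 0.6 z -0.1
18 F -0.2 z -0.4
4 F -0.7 z 0.5
over -4 F 0.7
over -3 F 1.7
over -2 F 1.0
over -1 F 0.1
over 0 F 1.4
over 1 F 0.9
over 2 F 1.0
over 3 F 0.8
over 4 F 0.4
over 5 F 4.7
over 6 F 9.1
over 7 F 14.1
t 20.9167
```

View pics/t2.png

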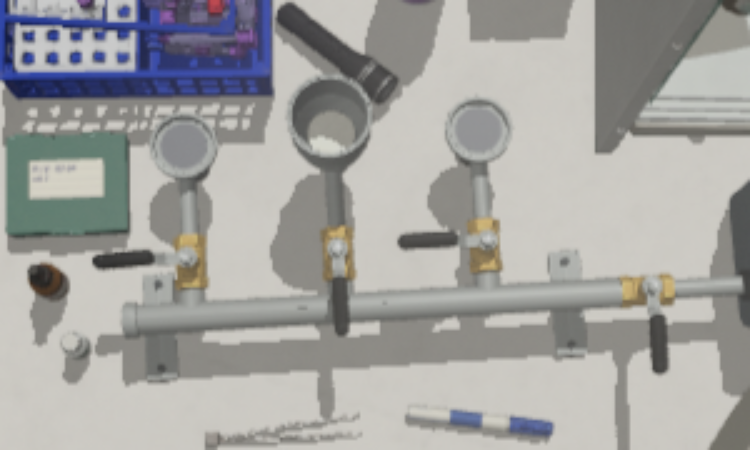

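View pics/s2.png

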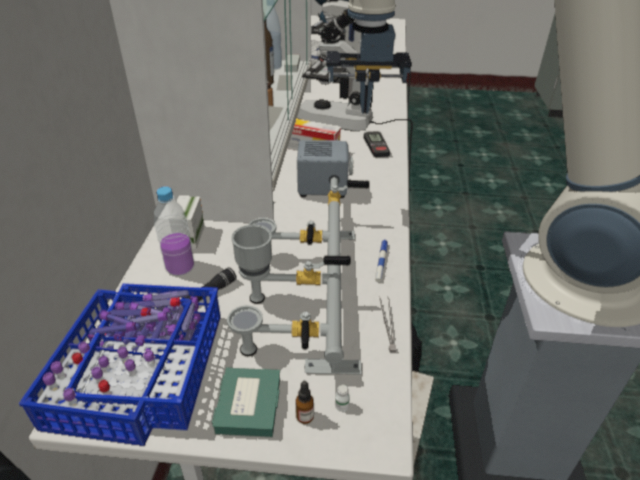

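Top view: the left and right levers, at (125,260) and (430,240), lie along the rail. The funnel lever at (340,305) lies across the rail and the main lever at (659,343) is still closed. The funnel and bystanders haven't moved, so I'm opening the main.

```bash
python3 - <<'E'
from h import *
push("main",90,0,-1,maxover=.014)
p,R,_=pose("main",90,-1,.06,.3);arm.move_to(p,R)
cv2.imwrite("pics/t3.png",cv2.resize(arm.snapshot("top")[140:320,150:450,::-1],None,fx=2.5,fy=2.5))
E
```

```text
90 F 1.2 z -0.1
76 F 0.1 z -0.9
61 F 0.6 z 0.2
47 F 0.4 z 0.5
33 F 0.7 z -0.6
18 F 0.3 z 0.2
4 F 0.8 z -0.1
over -4 F 0.1
over -3 F 1.5
over -2 F 1.6
over -1 F 1.0
over 0 F 1.7
over 1 F 1.5
over 2 F 0.9
over 3 F -0.0
over 4 F 1.0
over 5 F 4.5
over 6 F 9.8
over 7 F 15.0
t 31.4667
```

View pics/t3.png

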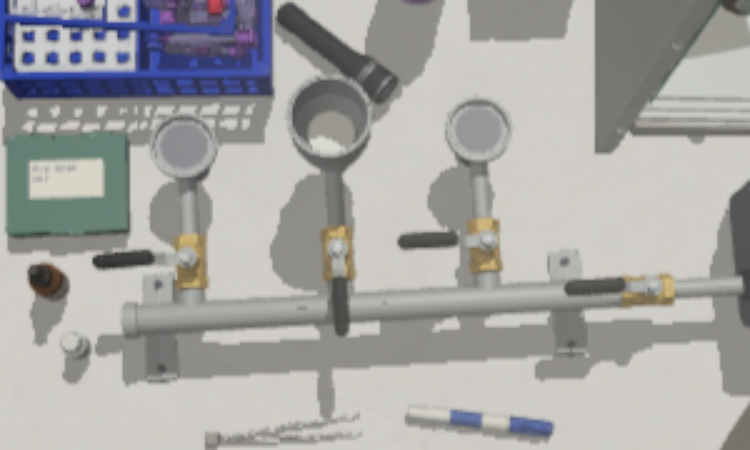

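The main lever, at (595,287), now lies over the rail against its stop. Everything else is unchanged and the arm is clear.

```bash
python3 -c "
from rig import arm
print(arm.sign_off())"
```

```text
the job is handed in; nothing more can be done
None
```

I handed in the job at about 32 s: funnel tap fully open and idle_1 closed, each pushed to its stop; idle_2 was already closed and left alone; then the main lever was opened to its stop, with the funnel and bystanders unmoved in the last picture.

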